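# Seat the drilling template on the index pin of the jig

### The job

Pick up the aluminium drilling template by its wooden grip block and lay it on the plywood jig with its long edge against the fence and its hole a few centimetres to the left of the index pin, so that it rides on top of the pin. Then slide it gently to the right along the fence until the hole drops over the pin, and leave it lying flat on the board, square to the fence, without ever forcing it; leave the other things on the bench alone.

Things in the scene. Friction and masses are not known exactly. Their poses are not given: they have to be found in the camera images.
- template: Loose aluminium drilling template, 90 x 140 x 6 mm (own x, y, z), about 0.2 kg (varies). Origin at the centre of its underside, z up. A dark wooden grip block stands on it; one 13 mm through hole; the small brass bushes are only marks. It starts flat on the bench, turned up to 0.4 rad. Seated, its x and y axes point as the jig's do.
- template_grip (a point): Centre of the grip block: x = -18 mm, y = 0, 22 mm above the template's underside. The block is 20 mm wide along the template's x (pinch it across this), 70 mm long along y, 32 mm high; its top is 38 mm above the underside.
- template_hole (a point): Centre of the template's hole, level with its underside (x = +20 mm, y = 0).
- jig: Jig fixed to the bench: plywood board 130 x 240 x 18 mm (own x, y, z), origin at the centre of its underside. An aluminium fence runs along y on its far side: its face towards the robot is at x = +45 mm, 15 mm thick, its top 14 mm above the board. The template's far edge on the fence brings its hole in line with the pin.
- jig_seat (a point): Centre of the board's top, 18 mm over the jig's origin: x to the fence, y along it (left), z up. The index pin (steel, fixed, 10 mm thick, 5 mm high, 1.5 mm bevel at its top) stands at x = +20 mm and anywhere from y = -20 to +20 mm; its y is not reported. Seated, the template's origin is at x = 0, z = 0 and the pin's y; riding level on the pin, at z = 5 mm.
- sanding_block: Bystander: brown sanding block 64 x 112 x 28 mm, origin at the centre of its underside.
- nail_jar: Bystander: glass jar of nails, 62 mm across, 85 mm high, origin at the centre of its underside.
- offcut: Bystander: wooden offcut 42 x 70 x 20 mm, origin at the centre of its underside.
- screwdriver: Bystander: yellow screwdriver, 27 x 238 x 26 mm, lying along its y, origin at the centre of its underside.

How it is judged:
On the way, in this order (a step that is already met when the one before it is completed fails the run):
1. the template is lifted clear of the bench (height (world z) of template above 0.04 m), for 0.1 s.
2. the template rides on the jig along the fence, not yet dropped (its hole still 3 to 10 mm above the board, the plate, within 6 mm of the fence line, to the left of the pin or over it) (contact force between template and jig above 0.3 N and x of template in the frame of jig_seat between -0.006 and 0.006 m and y of template in the frame of jig_seat between -0.02 and 0.08 m and z of template_hole in the frame of jig_seat between 0.003 and 0.01 m), for 0.1 s.
At the end, for the whole second after the job is handed in: The template lies still and flat on the board (within 1.8 mm in height, 0.03 rad), its hole over the pin (within 24 mm of the board's middle along the fence, 5 mm across), its edge within 0.08 rad of the fence (z of template in the frame of jig_seat between -0.002 and 0.0018 m and z of template_hole in the frame of jig_seat below 0.0018 m and x of template in the frame of jig_seat between -0.005 and 0.004 m and y of template in the frame of jig_seat between -0.024 and 0.024 m and angle between the x axis of template and the x axis of jig_seat, either way round below 0.08 rad and angle between template's own z axis and vertical below 0.03 rad and linear speed of template below 0.01 m/s); the robot touches nothing.
It fails at once if the template is forced: over 40 N between it and the jig while its hole is more than 1.5 mm above the board (contact force between template and jig above 40 N and z of template_hole in the frame of jig_seat above 0.0015 m).
It fails at once if over 150 N between the template and the jig at any time (contact force between template and jig above 150 N).
It fails at once if a bystander is moved by more than 20 mm (distance of any of sanding_block, nail_jar, offcut, screwdriver from where it was at the start of the episode above 0.02 m).
It also fails if it takes over 61 s, if anything falls off the work surface, if the arm or the gripper's body presses on something with over 40 N, if the wrist force passes 120 N, or if a joint passes its speed limit or range.

### The arm

A 6-joint arm with a two-finger parallel gripper is mounted at the origin on a cart in front of the work surface, level with it; the furniture and walls round the work are solid. World frame = base frame: x ahead of the robot, y to its left, z up, the work surface at z = 0. Lengths are in m, angles in rad, forces in N, time in s.
With the tool pointing down it reaches from about 0.35 to 0.975 m from the base axis. Payload 4.9 kg.
Tool frame: the origin (TCP) lies midway between the tips of the shut fingers; the grasp point (between the pads) lies 19 mm behind it (manip.pinch_z is the distance from the TCP to the grasp point, in m); z points along the fingers, y is the direction in which the jaws open and shut (so a half turn about z gives the same grasp; the last joint's range is limited). The gripper opens to 85 mm and grips with 20 to 120 N. Pads are 22 mm wide; open, the fingers measure 114 mm over their backs; the gripper's body (76 mm by 85 mm) begins 54 mm behind the grasp point. The pads swing forward as they close: fully open they stand 13 mm farther back than shut.
Start: joints at [1.167, 0.053, 1.613, -0, 1.476, -0.119], TCP at [0.176, 0.6, 0.231] pointing down, gripper open.
Joint ranges: [-3.01, 3.01], [-1.01, 2.22], [0.06, 2.58], [-1.02, 4.17], [0.09, 2.62], [-3.14, 3.14]. Speed limits (rad/s): [2.57, 2.57, 3.14, 3.14, 3.14, 3.14].

### API

Orientations are given as a unit quaternion [w, x, y, z].
In Python, from plant import manip gives the robot as it stands.
- The arm moves only by the tool drive_tool, never from a script. Its argument "commands" is text: rows parted by semicolons, each of 5 numbers parted by spaces: the finger opening in mm, from 0 to 85.4, then the shift along the tool's x, y, z in units of 30 mm (1.0 is 30 mm), then the turn about the tool's z in degrees. A call has exactly 8 rows; each row shifts and turns the commanded pose from where the row before left it, along the tool's axes as they then stand; what a row does not reach is not made up. A row lasts 1/8 s, in which the tool goes at most 62.5 mm and 10.7 degrees, less where a joint would pass 70% of its speed; a pose out of reach is approached as far as the arm can. A call is refused whole if a number of a shift passes 1 or a number of a turn 10.7, either way. A call with a gripper value outside its range is refused whole. The fingers move at their own pace and stop on an object; the grip force is fixed at half the most. Time passes only in rows, so rows that do not move let the fingers close, or fill a call up. It gives the time, the measured TCP pose, the force and the opening at its end, in the units of the state.
- manip.state(): the state, without advancing time (a new reading comes with each control period).
- manip.grab_frame(name): name is "scene" or "side" or "wrist"; returns the picture (480x640x3 uint8, red, green, blue); there is no depth.
- manip.camera_params(name): a dict with "fx", "fy", "cx", "cy" (pixels), "distortion" ([k1, k2, p1, p2, k3] as OpenCV has them; the pictures are not rectified), "xyz" and "orientation" of the camera in the world. Camera axes: x right, y down, z forward; pixel columns grow to the right and rows downward; lengths in m; the calibration is good to about 2 mm. A picture is of the moment at which its call begins: read the wrist's pose just before it. camera_params takes no time and is no camera call; for the wrist camera it gives the pose at the moment of the call.
- manip.job_done(): hands the job in, once; it reports no verdict.
The state is a dict: "time": time; "joint_pos": joint angles; "joint_vel": joint speeds; "joint_efforts": joint torques, N m; "tool_pos": TCP position; "tool_rot": TCP orientation; "contact_force": force on the tool from outside, world axes, zero at the start; "ft_torque": the same for the moment, N m; "gripper_width": opening from 0.0 (shut) to 1.0 (fully open).
Only numpy, scipy, OpenCV 4.12 (cv2) and the standard library are available. Lean on these libraries where they do the work, as an engineer would, in place of code of your own. Each camera call takes 0.05 s, during which the arm holds its last target. There are 200 camera calls.

## Working session

There is one attempt and no reset: what is moved stays moved. The work goes in short steps, Python scripts to look and compute and a tool call to move; the robot and the scene stay as the last step left them, time stands still between calls to the robot, and variables do not carry over. Pictures are saved under pics/ and viewed, about 8 in all and at most 12, crops included, and the job is handed in when it is done.

Besides the shell and the picture viewer there is one more tool, called after "Request:" by a JSON object that holds its "name" and its "arguments". drive_tool: Moves the arm, as the interface text tells. Its arguments: {"type":"object","properties":{"commands":{"type":"string"}},"required":["commands"]}

```bash
mkdir -p pics; ls; python3 - <<'E'
from plant import manip
import cv2,numpy as np
s=manip.state();print(s)
for n in("scene","side"):
    p=manip.camera_params(n);print(n,p)
    cv2.imwrite(f"pics/{n}0.png",manip.grab_frame(n)[:,:,::-1])
E
```

```text
pics
{'time': 0.0, 'joint_pos': array([ 1.16701096e+00,  5.33257316e-02,  1.61429947e+00, -2.91150421e-05,
        1.47603224e+00, -1.19032726e-01]), 'joint_vel': array([ 0.000309  ,  0.00137526, -0.00142286, -0.0012349 ,  0.00169881,
       -0.00032364]), 'joint_efforts': array([ 8.64431295e-04, -3.93697894e+01, -3.70169377e+01, -1.60020204e-04,
        7.49001105e-03,  1.45342426e-06]), 'tool_pos': array([0.1753508 , 0.5992359 , 0.23007907]), 'tool_rot': array([-2.52814479e-04,  1.41894334e-01,  9.89881272e-01, -1.00106155e-03]), 'contact_force': array([0.32592569, 0.69351182, 0.12282666]), 'ft_torque': array([ 0.0055451 ,  0.02635044, -0.06733451]), 'gripper_width': 1.0016155129074784}
scene {'fx': 604.9613744455644, 'fy': 604.9613744455644, 'cx': 324.9530254594174, 'cy': 237.72107525322875, 'distortion': array([0.03622116, 0.        , 0.        , 0.        , 0.        ]), 'xyz': array([-0.44135285,  1.00643987,  0.54545372]), 'orientation': array([ 0.2401262 , -0.3387415 ,  0.75619063, -0.50573642])}
side {'fx': 608.0531209652252, 'fy': 608.0531209652252, 'cx': 330.41124184799804, 'cy': 237.47363838706545, 'distortion': array([-0.10719145,  0.        ,  0.        ,  0.        ,  0.        ]), 'xyz': array([0.1237493 , 1.27096997, 0.77361941]), 'orientation': array([ 0.07762785, -0.15187669,  0.86630911, -0.46948474])}
```

View pics/scene0.png

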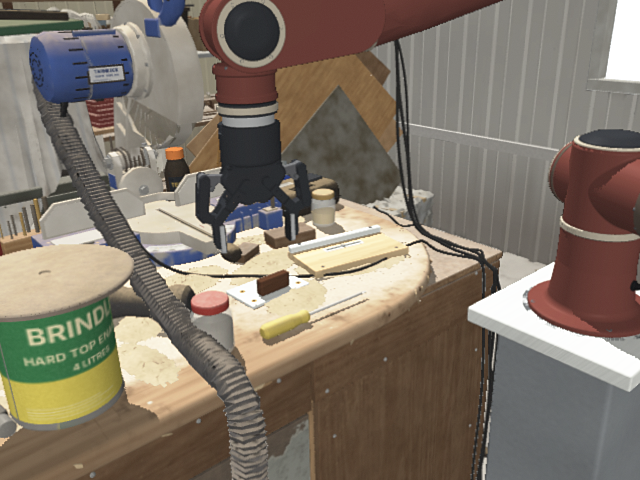

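View pics/side0.png

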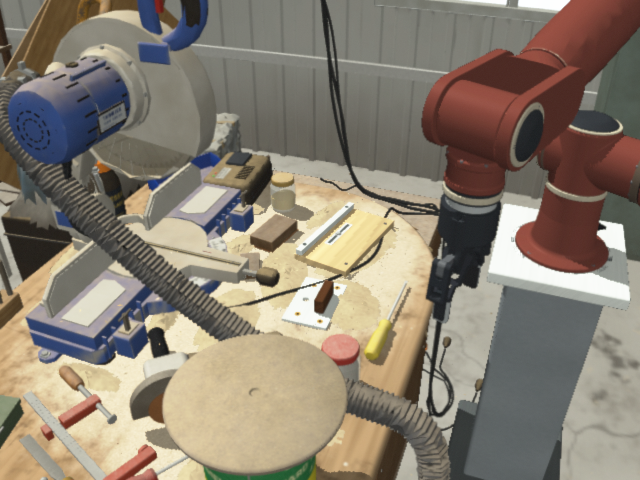

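```bash
cat > h.py <<'E'
from plant import manip
import cv2,numpy as np
from scipy.spatial.transform import Rotation as R
def q(o): return R.from_quat(np.roll(o,-1))
def ray(p,px):
    K=np.array([[p["fx"],0,p["cx"]],[0,p["fy"],p["cy"]],[0,0,1]])
    u=cv2.undistortPoints(np.array(px,float).reshape(-1,1,2),K,p["distortion"]).reshape(-1,2)
    return q(p["orientation"]).apply(np.c_[u,np.ones(len(u))])
def cast(p,px,z):
    d=ray(p,px);return p["xyz"]+d*((z-p["xyz"][2])/d[:,2])[:,None]
def proj(p,X):
    K=np.array([[p["fx"],0,p["cx"]],[0,p["fy"],p["cy"]],[0,0,1]])
    Xc=q(p["orientation"]).inv().apply(np.array(X)-p["xyz"])
    return cv2.projectPoints(Xc.reshape(-1,1,3),np.zeros(3),np.zeros(3),K,p["distortion"])[0].reshape(-1,2)
def tri(a,pa,b,pb):
    d=[ray(a,[pa])[0],ray(b,[pb])[0]];A=0;B=0
    for dd,c in zip(d,(a["xyz"],b["xyz"])):
        dd=dd/np.linalg.norm(dd);M=np.eye(3)-np.outer(dd,dd);A=A+M;B=B+M@c
    return np.linalg.solve(A,B)
E
python3 - <<'E'
from h import *
np.set_printoptions(precision=3,suppress=True)
s=manip.camera_params("side");c=manip.camera_params("scene")
print("grip",cast(s,[[325,286]],.038),cast(c,[[272,277]],.038))
print("tmpl corners",cast(s,[[303,279],[347,287],[326,329],[283,319]],.006))
print("board",cast(s,[[296,258],[345,272],[394,222],[353,206]],.018))
print("board sc",cast(c,[[290,262],[310,275],[409,249],[380,228]],.018))
print("driver",cast(s,[[373,352],[405,285]],.013),"sand",cast(s,[[275,233]],.028))
print("jars lids",cast(s,[[340,348],[284,180]],.085), cast(c,[[211,304],[323,192]],.085))
print("saw knob",cast(s,[[268,276]],.06),"can",cast(s,[[254,393]],.2))
print("knob tri",tri(s,(268,276),c,(232,253)))
E
```

```text
grip [[0.448 0.377 0.038]] [[0.435 0.396 0.038]]
tmpl corners [[0.513 0.332 0.006]
 [0.418 0.326 0.006]
 [0.415 0.462 0.006]
 [0.502 0.463 0.006]]
board [[0.549 0.282 0.018]
 [0.434 0.294 0.018]
 [0.388 0.065 0.018]
 [0.502 0.027 0.018]]
board sc [[0.503 0.3   0.018]
 [0.424 0.31  0.018]
 [0.377 0.065 0.018]
 [0.511 0.018 0.018]]
driver [[0.312 0.498 0.013]
 [0.306 0.287 0.013]] sand [[0.625 0.221 0.028]]
jars lids [[0.348 0.58  0.085]
 [0.663 0.076 0.085]] [[0.341 0.584 0.085]
 [0.665 0.065 0.085]]
saw knob [[0.553 0.413 0.06 ]] can [[0.385 0.809 0.2  ]]
knob tri [0.556 0.408 0.055]
```

Request:
{"name": "drive_tool", "arguments": {"commands": "60 -1 -0.4 0 0;60 -1 -0.4 0 0;60 -1 -0.4 0 0;60 -1 -0.4 0 0;60 -1 -0.4 0 0;60 -1 -0.4 0 0;60 -1 -0.4 0 0;60 -1 -0.4 0 0"}}

```text
time: 1.1
tool_pos: [0.3795, 0.4393, 0.2307]
tool_rot: [-0.0, 0.142, 0.99, -0.0]
contact_force: [0.2, 0.8, -0.9]
gripper_width: 0.703
```

Request:
{"name": "drive_tool", "arguments": {"commands": "60 -0.8 -0.3 0 0;60 -0.8 -0.3 0 0;60 -0.8 -0.3 0 0;60 0 0 0 10;60 0 0 0 10;60 0 0 0 10;60 0 0 0 10;60 0 0 0 10"}}

```text
time: 2.1
tool_pos: [0.4402, 0.3939, 0.2306]
tool_rot: [-0.0, 0.549, 0.836, -0.001]
contact_force: [0.3, -0.6, -0.9]
gripper_width: 0.708
```

Request:
{"name": "drive_tool", "arguments": {"commands": "60 0 0 0 10;60 0 0 0 10;60 0 0 0 4;60 0 0 0 0;60 0 0 0 0;60 0 0 0 0;60 0 0 0 0;60 0 0 0 0"}}

```text
time: 3.1
tool_pos: [0.4405, 0.3941, 0.2313]
tool_rot: [0.0, 0.709, 0.705, 0.0]
contact_force: [0.1, 0.7, 0.3]
gripper_width: 0.7
```

```bash
python3 - <<'E'
from h import *
p=manip.camera_params("wrist");print(p);s=manip.state();print(s['tool_pos'],s['tool_rot'])
cv2.imwrite("pics/w1.png",manip.grab_frame("wrist")[:,:,::-1])
E
```

```text
{'fx': 393.65124591163897, 'fy': 393.65124591163897, 'cx': 319.803077436777, 'cy': 241.38667833446638, 'distortion': array([-0.0399469,  0.       ,  0.       ,  0.       ,  0.       ]), 'xyz': array([0.43888337, 0.47510376, 0.37377068]), 'orientation': array([ 1.60961856e-01,  9.86956666e-01, -2.69988859e-03, -7.28715349e-04])}
[0.44049525 0.39409066 0.23134044] [1.10404872e-05 7.09015028e-01 7.05193371e-01 1.33601249e-05]
```

View pics/w1.png

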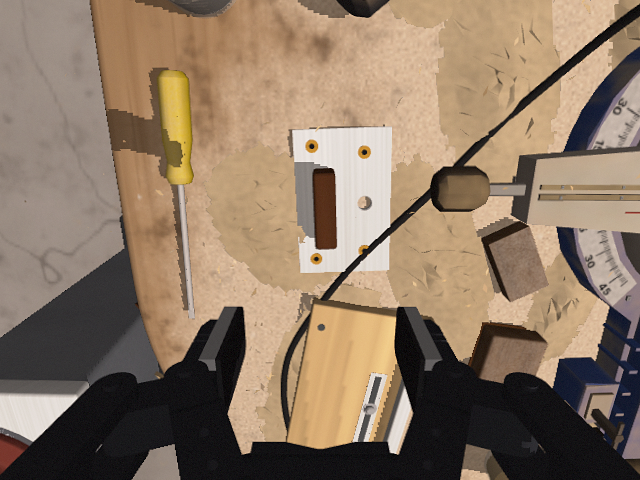

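```bash
python3 - <<'E'
from h import *
np.set_printoptions(precision=4,suppress=True)
im=cv2.imread("pics/w1.png");p=manip.camera_params("wrist")
hsv=cv2.cvtColor(im,cv2.COLOR_BGR2HSV)
def quad(m,roi,z,n):
    M=np.zeros_like(m);x0,y0,x1,y1=roi;M[y0:y1,x0:x1]=m[y0:y1,x0:x1]
    c=max(cv2.findContours(M,0,2)[0],key=cv2.contourArea)
    P=cast(p,c.reshape(-1,2),z)[:,:2]
    (cx,cy),(w,h),a=cv2.minAreaRect((P*1000).astype(np.float32))
    print(n,cx,cy,w,h,a)
block=((hsv[...,2]<120)&(hsv[...,1]>110)).astype(np.uint8)
quad(block,(300,155,350,260),.038,"block top")
plate=((hsv[...,1]<50)&(hsv[...,2]>150)).astype(np.uint8)
quad(plate,(285,115,400,280),.006,"plate")
print(cast(p,[[293,129],[391,127],[388,270],[301,271],[364,203]],.006)[:,:2])
print("jig left corners",cast(p,[[316,300],[400,312]],.018)[:,:2],"pin?",cast(p,[[370,408]],.02)[:,:2])
E
```

```text
block top 442.4619445800781 392.09210205078125 18.734373092651367 71.90369415283203 1.6536957025527954
plate 460.27679443359375 390.0576171875 90.38678741455078 140.4334716796875 1.8543201684951782
[[0.4144 0.4589]
 [0.5028 0.4603]
 [0.5068 0.321 ]
 [0.4188 0.3204]
 [0.4804 0.3903]]
jig left corners [[0.4339 0.2938]
 [0.5192 0.2797]] pin? [[0.4929 0.1604]]
```

Request:
{"name": "drive_tool", "arguments": {"commands": "50 -0.12 0.05 1 -2.1;50 0 0 1 0;50 0 0 1 0;50 0 0 1 0;50 0 0 1 0;50 0 0 1 0;50 0 0 0.5 0;50 0 0 0 0"}}

```text
time: 4.15
tool_pos: [0.4413, 0.39, 0.0353]
tool_rot: [-0.0, 0.696, 0.718, -0.001]
contact_force: [0.1, 0.3, -1.6]
gripper_width: 0.584
```

Request:
{"name": "drive_tool", "arguments": {"commands": "50 0 0 0.4 0;50 0 0 0.4 0;50 0 0 0 0;50 0 0 0 0;0 0 0 0 0;0 0 0 0 0;0 0 0 0 0;0 0 0 0 0"}}

```text
time: 5.15
tool_pos: [0.4426, 0.3909, 0.0131]
tool_rot: [0.0, 0.696, 0.718, 0.001]
contact_force: [0.4, -0.3, 4.7]
gripper_width: 0.222
```

Request:
{"name": "drive_tool", "arguments": {"commands": "0 0 0 0 0;0 0 0 0 0;0 0 0 0 0;0 0 0 0 0;0 0 0 -0.2 0;0 0 0 -0.2 0;0 0 0 -0.2 0;0 0 0 -0.2 0"}}

```text
time: 6.15
tool_pos: [0.4418, 0.3904, 0.0365]
tool_rot: [-0.0, 0.696, 0.718, -0.0]
contact_force: [0.1, 0.2, -1.3]
gripper_width: 0.216
```

```bash
python3 - <<'E'
import cv2,numpy as np
a=cv2.imread("pics/w1.png")[290:440,270:440];b=cv2.imread("pics/side0.png")[195:280,285:405];c=cv2.imread("pics/scene0.png")[215:280,280:415]
a=cv2.resize(a,(400,353),interpolation=2);b=cv2.resize(b,(400,283),interpolation=2);c=cv2.resize(c,(400,193),interpolation=2)
o=np.zeros((480,800,3),np.uint8);o[:353,:400]=a;o[:283,400:]=b;o[285:478,400:]=c
cv2.imwrite("pics/c1.png",o)
E
```

```text
(no output)
```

View pics/c1.png

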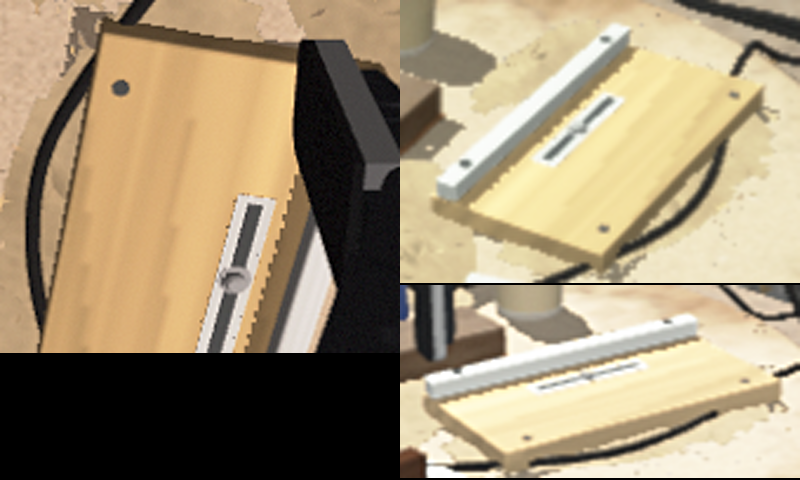

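```bash
python3 - <<'E'
from h import *
np.set_printoptions(precision=4,suppress=True)
S=manip.camera_params("side");C=manip.camera_params("scene")
import copy
W=manip.camera_params("wrist")
W["xyz"]=np.array([0.43888337, 0.47510376, 0.37377068]);W["orientation"]=np.array([ 1.60961856e-01,9.86956666e-01,-2.69988859e-03,-7.28715349e-04])
def ln(n,p,px,z):
    P=cast(p,px,z)[:,:2];d=P[0]-P[1];print(n,P.ravel(),"yaw deg",np.degrees(np.arctan2(-d[0],d[1])),"len",np.hypot(*d))
a=lambda x,y:(270+x*.425,290+y*.425)
b=lambda x,y:(285+(x-400)*.3,195+y*.3)
c=lambda x,y:(280+(x-400)*.3375,215+(y-285)*.3375)
ln("W near",W,[a(103,25),a(42,350)],.018)
ln("W slot",W,[a(253,205),a(208,350)],.018)
ln("S near",S,[b(602,258),b(763,90)],.018)
ln("S fence",S,[b(464,190),b(632,40)],.032)
ln("S slot",S,[b(548,158),b(612,100)],.018)
ln("C near",C,[c(508,458),c(778,380)],.018)
ln("C fence",C,[c(430,384),c(696,326)],.032)
ln("C slot",C,[c(540,387),c(640,366)],.018)
print("W short",cast(W,[a(103,25),a(297,48)],.018))
print("pin",cast(W,[a(236,279)],.023),cast(S,[b(578,128)],.023),cast(C,[c(590,376)],.023))
E
```

```text
W near [0.4316 0.2932 0.3996 0.1146] yaw deg -10.163241739899236 len 0.18143694516434852
W slot [0.4998 0.2003 0.4815 0.1141] yaw deg -11.983628169797207 len 0.08810293742711175
S near [0.4319 0.2947 0.3879 0.0646] yaw deg -10.828816034595452 len 0.2342186806821517
S fence [0.533  0.2737 0.4898 0.0532] yaw deg -11.096863353033983 len 0.22468061378773055
S slot [0.5018 0.1999 0.4844 0.1149] yaw deg -11.552481769915623 len 0.08679493566141695
C near [0.4212 0.2954 0.3861 0.0586] yaw deg -8.425879965457204 len 0.2393717955436086
C fence [0.5354 0.2738 0.4825 0.048 ] yaw deg -13.178287736197321 len 0.23185239038786276
C slot [0.5    0.1973 0.4778 0.1143] yaw deg -14.9495780933987 len 0.0859783984385222
W short [[0.4316 0.2932 0.018 ]
 [0.5152 0.2816 0.018 ]]
pin [[0.4928 0.1623 0.023 ]] [[0.4926 0.165  0.023 ]] [[0.4809 0.1637 0.023 ]]
```

Request:
{"name": "drive_tool", "arguments": {"commands": "0 0 0 -1 0;0 0 0 -1 0;0 -0.9 0 0 0;0 -0.9 0 0 0;0 -0.9 0 0 0;0 -0.9 0 0 0;0 -0.9 0 0 0;0 -0.9 0 0 0"}}

```text
time: 7.15
tool_pos: [0.4469, 0.2277, 0.0966]
tool_rot: [0.0, 0.696, 0.718, 0.0]
contact_force: [0.6, 0.2, -2.1]
gripper_width: 0.224
```

Request:
{"name": "drive_tool", "arguments": {"commands": "0 -0.5 0.17 0 0;0 -0.5 0.17 0 0;0 0 0 0 6.45;0 0 0 0 6.45;0 0 0 0 0;0 0 0 0 0;0 0 0 0 0;0 0 0 0 0"}}

```text
time: 8.15
tool_pos: [0.4581, 0.199, 0.0963]
tool_rot: [-0.0, 0.772, 0.636, 0.0]
contact_force: [0.2, 0.2, -1.3]
gripper_width: 0.222
```

```bash
python3 - <<'E'
from h import *
s=manip.state();print(s['tool_pos'],s['tool_rot'],s['contact_force'])
a=manip.grab_frame("side")[150:330,230:440,::-1];w=manip.grab_frame("wrist")[:,:,::-1]
cv2.imwrite("pics/s2.png",manip.grab_frame("side")[:,:,::-1]);cv2.imwrite("pics/w2.png",w)
o=np.zeros((600,800,3),np.uint8);o[:343,:400]=cv2.resize(a,(400,343),interpolation=2);o[:480,400:]=cv2.resize(w[:,120:520],(400,480));cv2.imwrite("pics/c2.png",o)
E
```

```text
[0.45813471 0.19895386 0.09631686] [-4.87242252e-06  7.72093701e-01  6.35508707e-01  1.77488320e-05] [ 0.22196901  0.16171305 -1.25237392]
```

View pics/c2.png

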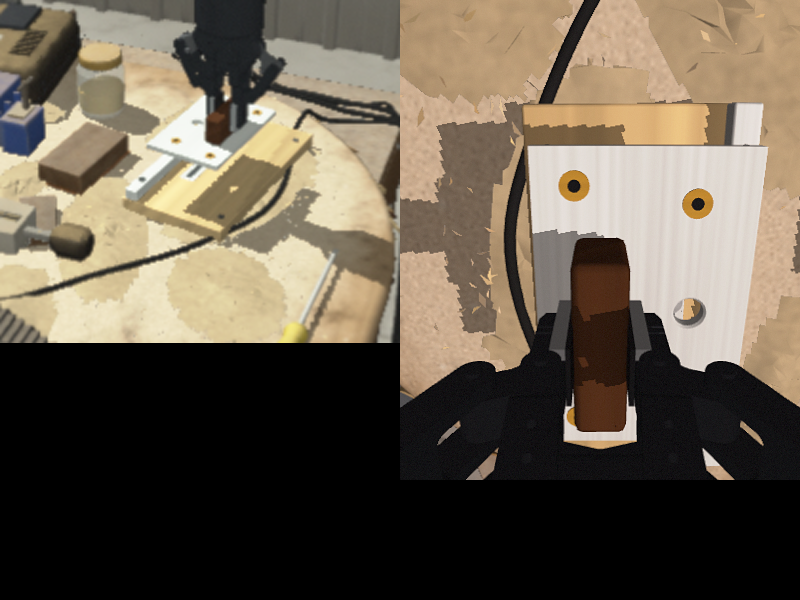

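```bash
python3 - <<'E'
from h import *
np.set_printoptions(precision=4,suppress=True)
im=cv2.imread("pics/w2.png");p=manip.camera_params("wrist")
g=cv2.cvtColor(im,cv2.COLOR_BGR2GRAY)
for r in (115,125,135): print(r,g[r,236:252],g[r,420:492])
for r in (152,165): print(r,g[r,240:256],g[r,476:492])
o=np.array([.4725,.1637]);t=np.radians(-11.1);ex=np.array([np.cos(t),np.sin(t)]);ey=np.array([-ex[1],ex[0]])
J=lambda px,z:(lambda P:np.c_[P@ex,P@ey])(cast(p,px,z)[:,:2]-o)
np.save("pics/x.npy",0)
print("board corner",J([[245,105],[300,104],[445,104]],.018),"fence top L",J([[448,104],[482,104]],.032))
print("plate corners",J([[248,147],[487,147]],.0892),"hole",J([[409,311]],.0892))
E
```

```text
115 [106 105 104 106 106 100  92 130 158 174 171 170 172 171 172 173] [179 179 181 181 184 183 178 148  99 104 104 106 108 108 108 108 107 109
 110 109 109 112 110 110 112 115  87  69  69  71  69  69  67  85 117 158
 200 222 221 222 223 223 222 220 220 223 225 224 223 224 226 226 226 226
 225 225 225 224 225 227 231 231 196 152 157 156 158 159 161 162 160 160]
125 [105 106 106 107 103  97  85  87  87  91  90  92  91 109 152 175] [177 178 181 183 186 188 192 168 100 107 108 104 109 106 107 107 109 107
 108 110 112 111 111 112 112  92  70  71  71  69  67  71  83 115 156 196
 219 222 222 223 224 221 220 221 223 225 224 223 224 225 225 227 227 226
 224 223 224 225 228 231 230 205 149 145 154 158 159 158 157 160 159 160]
135 [103 101 107 131 148 149 143 127  84  90  98  93  96  95  98  96] [178 179 183 185 188 169  99 104 104 107 106 109 108 108 108 110 110 108
 111 110 111 112 110 112  98  76  67  69  69  67  71  79 111 150 192 218
 222 221 223 222 222 219 221 222 225 224 222 224 225 226 226 226 225 224
 223 224 225 228 231 223 149 154 158 154 144 142 157 163 164 162 163 163]
152 [141  54  14  21  59  88  89 125 194 224 220 219 220 219 220 219] [215 217 219 220 219 221 220 219 218 221 225 213 161 164 167 166]
165 [ 29  30  28  29  33  71  88  89 150 210 222 221 219 220 220 217] [218 220 218 221 220 220 219 217 223 223 158 162 162 161 161 162]
board corner [[-0.0628  0.1151]
 [-0.0334  0.1155]
 [ 0.0439  0.1158]] fence top L [[0.0412 0.1156]
 [0.0584 0.1157]]
plate corners [[-0.0496  0.0993]
 [ 0.0397  0.0995]] hole [[0.0153 0.0309]]
```

```bash
python3 - <<'E'
import cv2
w=cv2.imread("pics/w2.png")[90:170,420:500];cv2.imwrite("pics/c3.png",cv2.resize(w,(480,480),interpolation=0))
E
```

```text
(no output)
```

View pics/c3.png

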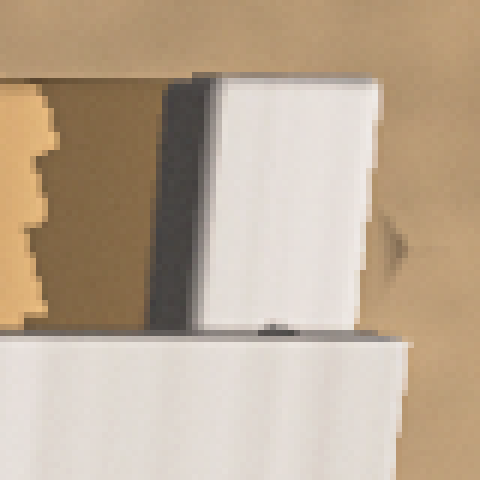

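Request:
{"name": "drive_tool", "arguments": {"commands": "0 0 0.07 0 0;0 0 0 0.6 0;0 0 0 0.6 0;0 0 0 0.5 0;0 0 0 0.1 0;0 0 0 0 0;0 0 0 0 0;0 0 0 0 0"}}

```text
time: 9.3
tool_pos: [0.4608, 0.1987, 0.0431]
tool_rot: [0.0, 0.772, 0.635, 0.001]
contact_force: [0.7, 0.9, -2.4]
gripper_width: 0.22
```

Request:
{"name": "drive_tool", "arguments": {"commands": "0 0 0 0.05 0;0 0 0 0 0;0 0 0 0.05 0;0 0 0 0 0;0 0 0 0.05 0;0 0 0 0 0;0 0 0 0 0;0 0 0 0 0"}}

```text
time: 10.3
tool_pos: [0.4602, 0.1985, 0.0378]
tool_rot: [0.0, 0.772, 0.635, 0.0]
contact_force: [0.7, 0.0, -1.7]
gripper_width: 0.223
```

Request:
{"name": "drive_tool", "arguments": {"commands": "0 0 0 0.03 0;0 0 0 0 0;0 0 0 0.03 0;0 0 0 0 0;0 0 0 0 0;0 0 0 0 0;0 0 0 0 0;0 0 0 0 0"}}

```text
time: 11.3
tool_pos: [0.4602, 0.1985, 0.0361]
tool_rot: [0.0, 0.772, 0.635, 0.0]
contact_force: [-0.2, 1.2, 0.4]
gripper_width: 0.225
```

Request:
{"name": "drive_tool", "arguments": {"commands": "0 0 0 0.015 0;0 0 0 0 0;0 0 0 0 0;0 0 0 0.015 0;0 0 0 0 0;0 0 0 0 0;0 0 0 0 0;0 0 0 0 0"}}

```text
time: 12.3
tool_pos: [0.4604, 0.1987, 0.0358]
tool_rot: [0.0, 0.772, 0.635, 0.0]
contact_force: [-3.2, 0.9, 6.9]
gripper_width: 0.219
```

Request:
{"name": "drive_tool", "arguments": {"commands": "0 0 0 -0.01 0;0 0 0.03 0 0;0 0 0 0 0;0 0 0.03 0 0;0 0 0 0 0;0 0 0 0 0;0 0 0 0 0;0 0 0 0 0"}}

```text
time: 13.3
tool_pos: [0.4618, 0.1984, 0.0358]
tool_rot: [-0.0, 0.772, 0.635, -0.0]
contact_force: [-4.0, 0.4, 6.9]
gripper_width: 0.221
```

Request:
{"name": "drive_tool", "arguments": {"commands": "0 0 0.03 0 0;0 0 0 0 0;0 0 0.03 0 0;0 0 0 0 0;0 0 0 0 0;0 0 0 0 0;0 0 0 0 0;0 0 0 0 0"}}

```text
time: 14.3
tool_pos: [0.4627, 0.1982, 0.0358]
tool_rot: [-0.001, 0.772, 0.635, -0.001]
contact_force: [-7.8, 1.9, 10.6]
gripper_width: 0.22
```

Request:
{"name": "drive_tool", "arguments": {"commands": "0 0 -0.02 -0.01 0;0 -0.05 0 0 0;0 -0.05 0 0 0;0 -0.05 0 0 0;0 -0.05 0 0 0;0 -0.05 0 0 0;0 -0.05 0 0 0;0 0 0 0 0"}}

```text
time: 15.3
tool_pos: [0.4617, 0.1902, 0.0361]
tool_rot: [-0.001, 0.772, 0.636, 0.001]
contact_force: [-3.2, 5.1, 4.6]
gripper_width: 0.223
```

Request:
{"name": "drive_tool", "arguments": {"commands": "0 -0.05 0 0 0;0 -0.05 0 0 0;0 -0.05 0 0 0;0 -0.05 0 0 0;0 -0.05 0 0 0;0 -0.05 0 0 0;0 0 0 0 0;0 0 0 0 0"}}

```text
time: 16.3
tool_pos: [0.46, 0.1813, 0.036]
tool_rot: [-0.001, 0.772, 0.636, 0.001]
contact_force: [-3.2, 5.6, 3.6]
gripper_width: 0.215
```

Request:
{"name": "drive_tool", "arguments": {"commands": "0 -0.04 0 0 0;0 -0.04 0 0 0;0 -0.04 0 0 0;0 -0.04 0 0 0;0 0 0 0 0;0 0 0 0 0;0 0 0 0 0;0 0 0 0 0"}}

```text
time: 17.3
tool_pos: [0.4591, 0.1766, 0.036]
tool_rot: [-0.001, 0.772, 0.636, 0.001]
contact_force: [-2.4, 4.4, 3.1]
gripper_width: 0.222
```

Request:
{"name": "drive_tool", "arguments": {"commands": "0 -0.03 0 0 0;0 0 0 0 0;0 -0.03 0 0 0;0 0 0 0 0;0 0 0 0 0;0 0 0 0 0;0 0 0 0 0;0 0 0 0 0"}}

```text
time: 18.3
tool_pos: [0.4587, 0.1749, 0.036]
tool_rot: [-0.001, 0.772, 0.636, 0.001]
contact_force: [-1.6, 5.4, 3.5]
gripper_width: 0.221
```

Request:
{"name": "drive_tool", "arguments": {"commands": "0 -0.03 0 0.01 0;0 0 0 0 0;0 0 0 0 0;0 -0.03 0 0 0;0 0 0 0 0;0 0 0 0 0;0 0 0 0 0;0 0 0 0 0"}}

```text
time: 19.3
tool_pos: [0.4585, 0.1734, 0.0359]
tool_rot: [-0.001, 0.772, 0.636, 0.002]
contact_force: [-3.6, 5.4, 4.4]
gripper_width: 0.22
```

Request:
{"name": "drive_tool", "arguments": {"commands": "0 -0.03 0 0 0;0 0 0 0 0;0 0 0 0 0;0 -0.03 0 0.01 0;0 0 0 0 0;0 0 0 0 0;0 0 0 0 0;0 0 0 0 0"}}

```text
time: 20.3
tool_pos: [0.4582, 0.1718, 0.0358]
tool_rot: [-0.001, 0.772, 0.636, 0.002]
contact_force: [-3.3, 6.5, 5.5]
gripper_width: 0.222
```

```bash
python3 - <<'E'
from h import *
s=manip.state();print(s['tool_pos'],s['tool_rot'],s['contact_force'])
p=manip.camera_params("wrist");print(p["xyz"],p["orientation"])
w=manip.grab_frame("wrist")[:,:,::-1];cv2.imwrite("pics/w4.png",w)
cv2.imwrite("pics/c4.png",np.hstack([cv2.resize(w[230:360,350:460],(400,473),interpolation=2),cv2.resize(w[120:460,220:500],(390,473))]))
E
```

```text
[0.45822337 0.17178537 0.03576211] [-0.00085912  0.77189889  0.63574251  0.00168056] [-3.28696794  6.46928826  5.48894483]
[0.47164725 0.25078637 0.17851298] [ 0.15846524  0.98265212 -0.09514127 -0.01522192]
```

View pics/c4.png

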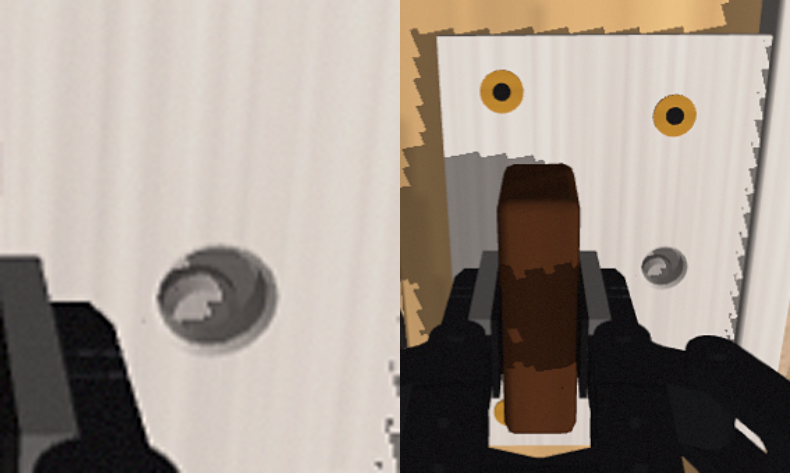

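Request:
{"name": "drive_tool", "arguments": {"commands": "0 -0.03 0 0 0;0 0 0 0 0;0 0 0 0 0;0 -0.03 0 0 0;0 0 0 0 0;0 0 0 0 0;0 0 0 0 0;0 0 0 0 0"}}

```text
time: 21.35
tool_pos: [0.4571, 0.1684, 0.0349]
tool_rot: [-0.0, 0.772, 0.635, -0.0]
contact_force: [-1.9, -0.5, -2.4]
gripper_width: 0.221
```

Request:
{"name": "drive_tool", "arguments": {"commands": "0 0 0 0.03 0;0 0 0 0 0;0 0 0 0.03 0;0 0 0 0 0;0 0 0 0 0;0 0 0 0 0;0 0 0 0 0;0 0 0 0 0"}}

```text
time: 22.35
tool_pos: [0.4572, 0.1685, 0.0332]
tool_rot: [-0.0, 0.772, 0.635, -0.0]
contact_force: [-0.9, 1.3, -2.8]
gripper_width: 0.221
```

Request:
{"name": "drive_tool", "arguments": {"commands": "0 0 0 0.03 0;0 0 0 0 0;0 0 0 0.02 0;0 0 0 0 0;0 0 0 0.02 0;0 0 0 0 0;0 0 0 0 0;0 0 0 0 0"}}

```text
time: 23.35
tool_pos: [0.4573, 0.1685, 0.0312]
tool_rot: [-0.0, 0.772, 0.635, -0.0]
contact_force: [-3.9, 0.6, -0.1]
gripper_width: 0.223
```

Request:
{"name": "drive_tool", "arguments": {"commands": "0 0 0 0.02 0;0 0 0 0 0;0 0 0 0 0;0 0 0 0 0;0 0 0 0 0;0 0 0 0 0;0 0 0 0 0;0 0 0 0 0"}}

```text
time: 24.35
tool_pos: [0.4573, 0.1685, 0.0311]
tool_rot: [-0.0, 0.772, 0.635, -0.0]
contact_force: [-5.1, 0.1, 4.6]
gripper_width: 0.221
```

Request:
{"name": "drive_tool", "arguments": {"commands": "45 0 0 0 0;45 0 0 0 0;45 0 0 0 0;45 0 0 0 0;45 0 0 -0.1 0;45 0 0 -0.3 0;45 0 0 -0.6 0;45 0 0 -1 0"}}

```text
time: 25.35
tool_pos: [0.4568, 0.1684, 0.0915]
tool_rot: [-0.0, 0.772, 0.635, -0.001]
contact_force: [-0.4, -0.4, 0.6]
gripper_width: 0.526
```

Request:
{"name": "drive_tool", "arguments": {"commands": "45 0 0 -1 0;45 0 0 -1 0;45 0 0 -1 0;45 1 0 -0.5 0;45 1 0 0 0;45 0 0 0 0;45 0 0 0 0;45 0 0 0 0"}}

```text
time: 26.35
tool_pos: [0.4687, 0.2266, 0.1956]
tool_rot: [0.0, 0.773, 0.635, -0.0]
contact_force: [0.5, 0.3, -0.1]
gripper_width: 0.529
```

```bash
python3 - <<'E'
from h import *
np.set_printoptions(precision=4,suppress=True)
s=manip.state();print(s['tool_pos'],s['contact_force'],s['gripper_width'])
p=manip.camera_params("wrist")
w=manip.grab_frame("wrist")[:,:,::-1];cv2.imwrite("pics/w5.png",w)
a=manip.grab_frame("side")[190:290,270:430,::-1]
o=np.zeros((600,800,3),np.uint8);o[:250,:400]=cv2.resize(a,(400,250),interpolation=2);o[:480,400:]=w[:,160:560];o[255:515,:400]=cv2.resize(w[200:330,330:530],(400,260),interpolation=2)
cv2.imwrite("pics/c5.png",o);print(p["xyz"],p["orientation"])
E
```

```text
[0.4687 0.2266 0.1956] [ 0.532   0.3175 -0.0516] 0.5285311099813881
[0.4825 0.3061 0.3381] [ 0.1604  0.9822 -0.096  -0.016 ]
```

View pics/c5.png

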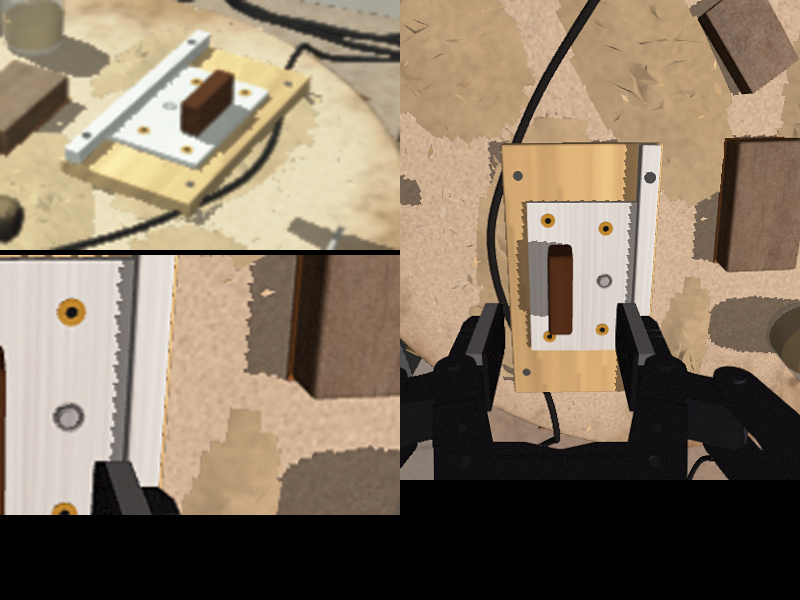

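The pin shows inside the hole at crop (68,417). The plate lies flat along the fence and square to it, the fingers are clear, and the bystanders are undisturbed.

```bash
python3 -c "
from plant import manip
print(manip.job_done())"
```

```text
the job is handed in; nothing more can be done
None
```

The template is seated on the pin and the job is handed in; the robot's clock read about 26 s at the last move. I gripped the template by its block, lifted it, and lowered it onto the pin about 24 mm to the left of where it finally dropped. I then pressed it lightly to the fence and slid it right until the hole dropped over the pin. After that I lowered it 5 mm onto the board, released it and backed off.

**Last checks:**
- **Height:** the tool was at 31.1 mm when the template touched the board, which is what a seated plate should give.
- **Force:** readings at the end of each call while the plate touched the jig stayed at about 13 N or less. Peaks between those readings were not seen.
- **Final picture:** it shows the pin centred in the hole and the plate flat and parallel to the fence. The bystanders in view looked unmoved, and the gripper was clear.

**Disagreements:**
- The scene camera's estimates of the jig's angle and of the pin's x were up to 4° and 12 mm off those from the other two cameras, so I did not use them.
- Two wrist-camera estimates of the jig's position along the fence differed by about 4 mm, which the slide made harmless.

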